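Hang the blue picking carrier on the rail and slide it to its place

ROBOT

A 7-joint arm with a two-finger parallel gripper is mounted at the origin on the work surface. World frame = base frame: x ahead of the robot, y to its left, z up, the work surface at z = 0. Lengths are in m, angles in rad, forces in N, time in s.
With the tool pointing down it reaches from about 0.425 to 0.875 m from the base axis. Payload 4.7 kg.
Tool frame: the origin (TCP) lies at the very end of the fingers, on their centre line; the grasp point (between the pads) lies 19 mm behind it; z points along the fingers, y is the direction in which the jaws open and shut (so a half turn about z gives the same grasp; the last joint's range is limited). The gripper opens to 87 mm and grips with 3 to 60 N. Pads are 19 mm wide; open, the fingers measure 117 mm over their backs; the gripper's body (75 mm by 190 mm) begins 51 mm behind the grasp point.
Start: joints at [1.318, 0.321, -0.07, 1.45, 0.023, 1.371, -0.057], TCP at [0.171, -0.627, 0.197] pointing down, gripper open.
Joint ranges: [-2.86, 2.86], [-0.3, 2.09], [-1.38, 1.24], [0.06, 2.45], [-1.56, 4.7], [0.09, 2.05], [-2.69, 2.69]. Speed limits (rad/s): [2.57, 2.57, 3.14, 3.14, 3.14, 3.14, 3.14].

INTERFACE

Orientations are given as a rotation vector (axis times angle).
In Python, from bench import ctrl, get_image, camera_info gives the robot as it stands.
- The arm moves only by the tool carry_out, never from a script. Its argument "commands" is a list of rows, each an object of numbers: "tx", "ty", "tz": the shift along the tool's x, y, z in m; "rx", "ry", "rz": the turn, a rotation vector about the tool's x, y, z in rad; "jaw": the opening, from 0 (shut) to 1 (fully open). In form: [{"tx": .., "ty": .., "tz": .., "rx": .., "ry": .., "rz": .., "jaw": ..}, ...]. A call has 1 to 12 rows; each row is the pose to reach, as a shift and turn from the pose commanded when the call began, along the tool's axes at that moment; what a row does not reach only later rows make up. A row lasts 1/8 s, in which the tool goes at most 62.5 mm and 10.7 degrees, less where a joint would pass 70% of its speed; a pose out of reach is approached as far as the arm can. A call with a gripper value outside its range is refused whole. The fingers move at their own pace and stop on an object; "grip_force" is the grip in N (left out, the last holds). Time passes only in rows, so rows that repeat a pose let the fingers close. It gives the time, the measured TCP pose, the force and the opening at its end, in the units of the state.
- ctrl.get_state(): the state, without advancing time (a new reading comes with each control period).
- get_image(name): name is "scene" or "top"; returns the picture (420x560x3 uint8, red, green, blue); there is no depth.
- camera_info(name): a dict with "intrinsics" (3x3 intrinsics, pixels), "R" (3x3) and "t" (3): a world point X has camera coordinates R X + t. Camera axes: x right, y down, z forward; pixel columns grow to the right and rows downward; lengths in m; the calibration is good to about 2 mm. A picture is of the moment at which its call begins. camera_info takes no time and is no camera call.
- ctrl.close_job(): hands the job in, once; it reports no verdict.
The state is a dict: "time": time; "joint_positions": joint angles; "qd": joint speeds; "joint_torque": joint torques, N m; "position": TCP position; "tool_rot": TCP orientation; "ft_force": force on the tool from outside, world axes, zero at the start; "torque": the same for the moment, N m; "grip_width": opening from 0.0 (shut) to 1.0 (fully open).
Only numpy, scipy, OpenCV 4.12 (cv2) and the standard library are available. Lean on these libraries where they do the work, as an engineer would, in place of code of your own. Each camera call takes 0.05 s, during which the arm holds its last target.

TASK

On the packing bench, hook the blue carrier over the steel rail at the green band, then, keeping it hooked on the rail, slide it along to the red band and leave it hanging freely there, centred on the band. Leave the yellow carrier standing where it is.

Things in the scene. Friction and masses are not known exactly. Their poses are not given: they have to be found in the camera images.
- blue_carrier: Blue hanging carrier, 0.19-0.35 kg, upright on the bench: open tray below, strap up its -x side, roof-shaped hook over to a lip on +x; on top a black fin, 14 mm thick (y), 28 (x), 39 tall, its top 53 above the origin. Origin: where the rail's axis lies once hung, mid-hook, 130 above the underside. z up, y along the rail, x away from the robot (at the start within 20 deg): the hook's open side.
- yellow_carrier: Bystander, same carrier in yellow; leave it. Both, from the origin, mm: strap x -26 to -22, lip x 22 to 26, its lower edge at z -25; strap, hook and lip 34 wide (y); tray x -26 to 38, y -40 to 40, z -130 to -94. The rail enters from +x between lip and tray top, then the carrier is lowered; the roof slopes 30 deg both ways and centres itself, 14 mm spare each side. It hangs upright.
- green_band: Green band, 60 mm long, painted flush round the rail: a fixed straight horizontal steel bar 16 mm thick, 440 long, axis 180 above the bench, beyond the carriers and across the robot's front within 9 deg, a post under each end. Origin: the band's middle, on the bar's axis; y along the bar, x away from the robot, z up.
- red_band: Red band, 44 mm long, painted flush round the same rail, 140 to 220 mm from the green band (middle to middle), to its left or its right. Origin: the band's middle, on the bar's axis; axes as for the green band.
Mind the look-alikes: they are no part of the job. Of the things that look like the blue_carrier, take the one that is farthest to the robot's right at the start.

How it is judged:
By the outcome, as a careful person would: the job done as asked, in the order asked, and still so for the second after the job is handed in, with the robot touching nothing.
It also fails if it takes over 51 s, if anything falls off the work surface, if the arm or the gripper's body presses on something with over 40 N, if the wrist force passes 120 N, or if a joint passes its speed limit or range.

## Working session

There is one attempt and no reset: what is moved stays moved. The work goes in short steps, Python scripts to look and compute and a tool call to move; the robot and the scene stay as the last step left them, time stands still between calls to the robot, and variables do not carry over. Pictures are saved under pics/ and viewed, and the job is handed in when it is done.

Besides the shell and the picture viewer there is one more tool, called after ">>>" by a JSON object that holds its "method" and its "body". carry_out: Moves the arm, as the interface text tells. Its arguments: {"type":"object","properties":{"commands":{"type":"array"},"grip_force":{"type":"number"}},"required":["commands"]}

```bash
mkdir -p pics; python3 - <<'E'
from bench import ctrl,get_image,camera_info
import cv2,numpy as np
np.set_printoptions(precision=4,suppress=True)
for n in("scene","top"):
    im=get_image(n); np.save(f"pics/{n}0.npy",im); cv2.imwrite(f"pics/{n}0.png",im[:,:,::-1])
    c=camera_info(n); print(n,c["intrinsics"],c["R"],c["t"], -np.array(c["R"]).T@np.array(c["t"]))
s=ctrl.get_state()
for k in s: print(k,np.array(s[k]))
E
```

```text
scene [[488.1228   0.     276.4752]
 [  0.     488.1228 212.8052]
 [  0.       0.       1.    ]] [[ 0.4032  0.915   0.0134]
 [ 0.7577 -0.3256 -0.5655]
 [-0.5131  0.2382 -0.8246]] [-0.2447 -0.3222  1.4583] [ 1.0911 -0.2284  1.0236]
top [[383.5539   0.     277.2971]
 [  0.     383.5539 213.3698]
 [  0.       0.       1.    ]] [[ 0.0933 -0.9956 -0.0021]
 [-0.9716 -0.0906 -0.2187]
 [ 0.2176  0.0225 -0.9758]] [-0.0532  0.6145  0.7283] [ 0.4436 -0.0137  0.8449]
time 0.1
joint_positions [ 1.3181  0.3218 -0.0701  1.4516  0.0226  1.3708 -0.0569]
qd [-0.0003 -0.0011  0.0027 -0.0031 -0.0002 -0.0012  0.0001]
joint_torque [ -0.0006 -49.2571  -0.406  -31.3399  -0.064    0.0395   0.    ]
position [ 0.1711 -0.6265  0.1962]
tool_rot [-3.112  -0.4176  0.0006]
ft_force [-0.4828  0.3982 -0.1904]
torque [0.0076 0.0229 0.0015]
grip_width 0.9978788816964175
```

View pics/scene0.png

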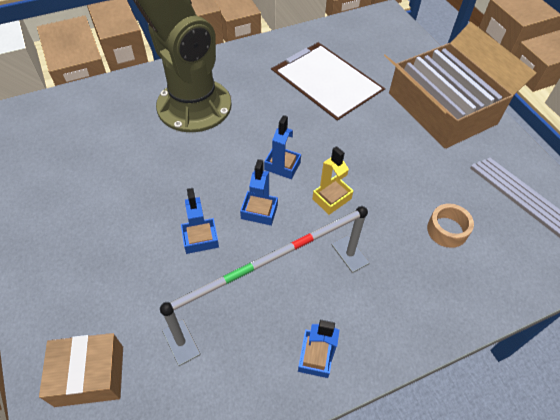

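View pics/top0.png

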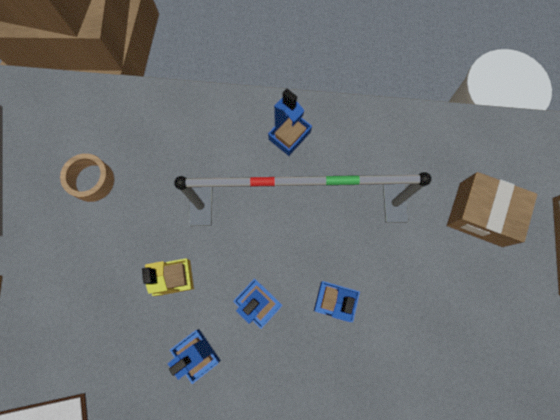

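The top view shows the blue target at about (338,300), farthest right. Yellow is at (168,277), the rail runs (180,183) to (425,179), red is at (262,182) and green at (343,181). In the scene view the target is at (200,225). Next I measure.

```bash
cat > h.py <<'E'
import numpy as np,cv2
from bench import ctrl,get_image,camera_info
np.set_printoptions(precision=4,suppress=True)
C={n:camera_info(n) for n in("scene","top")}
def ray(n,px):
    c=C[n];R=np.array(c["R"]);t=np.array(c["t"]);d=R.T@np.linalg.inv(np.array(c["intrinsics"]))@np.array([px[0],px[1],1.]);return -R.T@t,d
def onz(n,px,z):
    o,d=ray(n,px);return o+d*(z-o[2])/d[2]
def tri(p,q):
    o1,d1=ray("scene",p);o2,d2=ray("top",q)
    s=np.linalg.lstsq(np.c_[d1,-d2],o2-o1,rcond=None)[0];a=o1+s[0]*d1;b=o2+s[1]*d2;return (a+b)/2,np.linalg.norm(a-b)
def proj(n,X):
    c=C[n];p=np.array(c["intrinsics"])@(np.array(c["R"])@np.array(X)+np.array(c["t"]));return p[:2]/p[2]
def hsv(im): return cv2.cvtColor(im,cv2.COLOR_RGB2HSV)
def mask(im,k):
    h=hsv(im).astype(int);H,S,V=h[...,0],h[...,1],h[...,2]
    m={"green":(H>45)&(H<80)&(S>120)&(V>60),"red":((H<6)|(H>174))&(S>150)&(V>80),"blue":(H>100)&(H<125)&(S>130)&(V>60),"yellow":(H>22)&(H<33)&(S>150)&(V>90),"black":(V<55)}[k]
    return m.astype(np.uint8)
def blobs(m,amin=40):
    n,l,st,ce=cv2.connectedComponentsWithStats(m,connectivity=8)
    return [(st[i],ce[i],(l==i)) for i in range(1,n) if st[i][4]>=amin]
E
python3 - <<'E'
from h import *
for n in("scene","top"):
    im=np.load(f"pics/{n}0.npy")
    for k in("green","red","blue","black","yellow"):
        for st,ce,_ in blobs(mask(im,k)):
            print(n,k,st,ce, onz(n,ce,.18)[:2] if k in("green","red") else "")
    # zooms
    x,y=(160,170) if n=="scene" else (295,260)
    cv2.imwrite(f"pics/z_{n}0.png",cv2.resize(im[y:y+90,x:x+100,::-1],None,fx=6,fy=6,interpolation=cv2.INTER_NEAREST))
E
```

```text
scene green [224 263  30  20 243] [238.4486 272.535 ] [ 0.6652 -0.1086]
scene red [292 234  21  15 152] [302.5329 240.7434] [0.6495 0.0361]
scene blue [   0    0  105   24 1186] [37.0135  7.7791] 
scene blue [128   0  32  60 323] [142.8916  25.5511] 
scene blue [407   0  14  19 147] [413.8912   7.6667] 
scene blue [449   0  27  42 406] [462.5961  16.6601] 
scene blue [544   0  16  12 102] [554.0588   3.6765] 
scene blue [510  93  50  62 903] [536.1683 122.32  ] 
scene blue [ 240  128   61   97 1767] [269.5597 177.4544] 
scene blue [181 197  38  57 874] [197.619  228.0801] 
scene blue [491 313  69  48 787] [518.8132 339.5426] 
scene blue [298 324  41  54 830] [318.8952 349.6747] 
scene black [133   0  32  41 178] [147.2528  17.3708] 
scene black [179  28  32  35 800] [194.8325  44.6925] 
scene black [169  72  46  31 202] [197.8119  92.7426] 
scene black [279 116   8  19 116] [282.5345 125.0172] 
scene black [332 147  12  19 148] [337.1622 156.1284] 
scene black [255 160   8  19 112] [258.5268 169.5625] 
scene black [188 189   8  20  99] [191.3535 198.2626] 
scene black [357 207  10  1
[... 215 characters left out ...]
  39  30 135] [333.6296 195.0815] 
top green [327 176  32   9 227] [342.6035 179.793 ] [ 0.6648 -0.1103]
top red [251 177  23   9 191] [262.2565 181.3351] [0.6485 0.0343]
top blue [269  98  43  57 807] [287.8934 123.2491] 
top blue [234 279  47  49 795] [255.2717 304.1497] 
top blue [315 282  44  40 713] [337.533  301.8513] 
top blue [ 168  330   52   53 1038] [193.3141 355.9056] 
top black [283  89  14  21 196] [289.0459  98.8673] 
top black [419 173  12  13 110] [424.5818 178.9273] 
top black [175 176  12  14 114] [180.2456 182.8772] 
top black [142 268  15  16 147] [149.7891 275.2109] 
top black [342 297   7  15  60] [344.55   304.1333] 
top black [182 357   9  10  48] [185.8333 360.5208]
```

```bash
python3 -c "
import cv2,numpy as np
a=cv2.imread('pics/z_scene0.png')[:,:400];b=cv2.imread('pics/z_top0.png')[:,:400]
a=cv2.imread('pics/z_scene0.png')[:, 60:460];cv2.imwrite('pics/z_both0.png',np.hstack([a,cv2.imread('pics/z_top0.png')[:,60:460]]))"
```

```text
(no output)
```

View pics/z_both0.png

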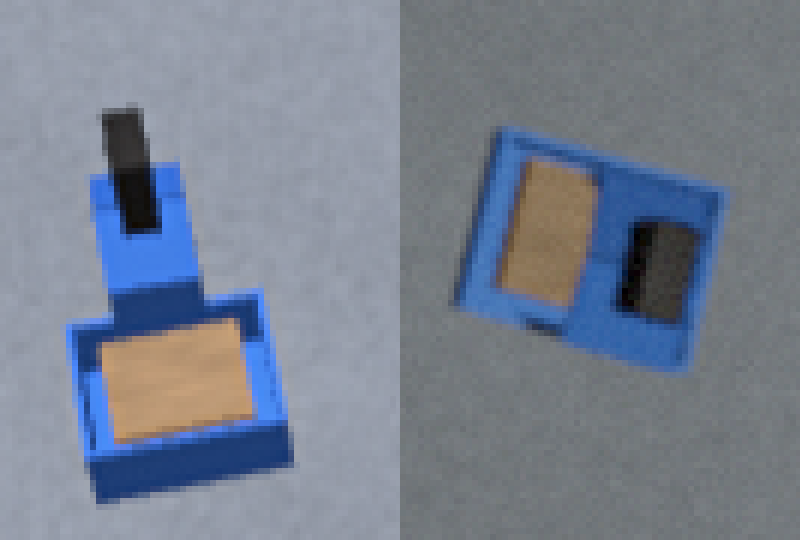

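```bash
python3 - <<'E'
from h import *
T=lambda u,v:(305+(u-400)/6-.5,260+v/6-.5); S=lambda u,v:(170+u/6-.5,170+v/6-.5)
for n,f,rim,fin in(("top",T,[(505,127),(730,188),(690,373),(457,305)],[(652,222),(700,222),(686,322),(637,314)]),("scene",S,[(68,325),(265,290),(292,450),(87,464)],[(101,112),(142,108),(150,166),(110,171)])):
    P=np.array([onz(n,f(*p),.036)[:2] for p in rim]);F=np.array([onz(n,f(*p),.183)[:2] for p in fin])
    print(n,"rim",P.round(4).tolist(),P.mean(0)); print("fin",F.round(4).tolist(),F.mean(0))
    for Q in(P,F):
        d=[Q[(i+1)%4]-Q[i] for i in range(4)];print([(round(np.linalg.norm(e),4),round(np.degrees(np.arctan2(e[1],e[0])),1)) for e in d])
g=np.array([.665,-.1094]);r=np.array([.649,.0352]);print(np.linalg.norm(r-g),np.degrees(np.arctan2(*(g-r)))) 
for px in((424.6,178.9),(180.2,182.9)): print(onz("top",px,.185))
for px in((362.2,211.8),(166.1,309.4)): print(onz("scene",px,.185))
E
```

```text
top rim [[0.4898, -0.1009], [0.4763, -0.1795], [0.4136, -0.1689], [0.4286, -0.0887]] [ 0.4521 -0.1345]
fin [[0.459, -0.128], [0.4602, -0.1414], [0.4326, -0.1389], [0.4335, -0.1252]] [ 0.4463 -0.1334]
[(np.float64(0.0797), np.float64(-99.7)), (np.float64(0.0636), np.float64(170.4)), (np.float64(0.0815), np.float64(79.5)), (np.float64(0.0624), np.float64(-11.3))]
[(np.float64(0.0135), np.float64(-84.6)), (np.float64(0.0277), np.float64(174.7)), (np.float64(0.0137), np.float64(86.3)), (np.float64(0.0256), np.float64(-6.3))]
scene rim [[0.4146, -0.1676], [0.4299, -0.0894], [0.5051, -0.1051], [0.4795, -0.1803]] [ 0.4573 -0.1356]
fin [[0.4323, -0.1382], [0.4364, -0.1241], [0.4622, -0.1297], [0.4587, -0.1434]] [ 0.4474 -0.1338]
[(np.float64(0.0797), np.float64(79.0)), (np.float64(0.0768), np.float64(-11.8)), (np.float64(0.0795), np.float64(-108.8)), (np.float64(0.0661), np.float64(168.9))]
[(np.float64(0.0147), np.float64(73.9)), (np.float64(0.0264), np.float64(-12.1)), (np.float64(0.0141), np.float64(-104.3)), (np.float64(0.0269), np.float64(168.9))]
0.14548250753956643 173.68590318754303
[ 0.6785 -0.2562  0.185 ]
[0.6304 0.1804 0.185 ]
[0.6378 0.1797 0.185 ]
[ 0.6856 -0.258   0.185 ]
```

```bash
cat >> h.py <<'E'
from scipy.spatial.transform import Rotation as Ro
def goal(p,yaw):
    """tool-frame shift/turn from measured pose to TCP p, pointing down, tool x at yaw deg"""
    s=ctrl.get_state();R=Ro.from_rotvec(s["tool_rot"])
    a=np.radians(yaw);G=Ro.from_matrix(np.array([[np.cos(a),np.sin(a),0],[np.sin(a),-np.cos(a),0],[0,0,-1]]))
    print("t",s["time"],"pos",np.array(s["position"]),"F",np.array(s["ft_force"]),"grip",s["grip_width"])
    print("shift",R.inv().apply(np.array(p)-s["position"]),"turn",(R.inv()*G).as_rotvec())
E
python3 -c "
from h import *
goal([.4463,-.1334,.235],-10.3)"
```

```text
t 0.1 pos [ 0.1711 -0.6265  0.1962] F [-0.4828  0.3982 -0.1904] grip 0.9978788816964175
shift [ 0.3954 -0.4032 -0.0381] turn [-0.0017  0.0005  0.4466]
```

>>> {"method": "carry_out", "body": {"commands": [{"tx": 0.016, "ty": -0.017, "tz": -0.015, "rz": 0.02, "jaw": 1}, {"tx": 0.05, "ty": -0.051, "tz": -0.03, "rz": 0.06, "jaw": 1}, {"tx": 0.09, "ty": -0.092, "tz": -0.038, "rz": 0.11, "jaw": 1}, {"tx": 0.13, "ty": -0.133, "tz": -0.038, "rz": 0.16, "jaw": 1}, {"tx": 0.17, "ty": -0.174, "tz": -0.038, "rz": 0.21, "jaw": 1}, {"tx": 0.21, "ty": -0.215, "tz": -0.038, "rz": 0.26, "jaw": 1}, {"tx": 0.25, "ty": -0.256, "tz": -0.038, "rz": 0.31, "jaw": 1}, {"tx": 0.29, "ty": -0.297, "tz": -0.038, "rz": 0.36, "jaw": 1}, {"tx": 0.33, "ty": -0.337, "tz": -0.038, "rz": 0.4, "jaw": 1}, {"tx": 0.365, "ty": -0.372, "tz": -0.038, "rz": 0.43, "jaw": 1}, {"tx": 0.388, "ty": -0.396, "tz": -0.038, "rz": 0.447, "jaw": 1}, {"tx": 0.395, "ty": -0.403, "tz": -0.038, "rz": 0.447, "jaw": 1}], "grip_force": 25}}

```text
invalid input
```

>>> {"method": "carry_out", "body": {"commands": [{"tx": 0, "ty": 0, "tz": 0, "jaw": 1}, {"tx": 0, "ty": 0, "tz": 0, "jaw": 1}]}}

```text
invalid input
```

```bash
python3 -c "
from h import *
goal([.4463,-.1334,.151],-10.3); print(np.array(ctrl.get_state()['joint_positions']))"
```

```text
t 0.1 pos [ 0.1711 -0.6265  0.1962] F [-0.4828  0.3982 -0.1904] grip 0.9978788816964175
shift [ 0.3954 -0.403   0.0459] turn [-0.0017  0.0005  0.4466]
[ 1.3181  0.3218 -0.0701  1.4516  0.0226  1.3708 -0.0569]
```

>>> {"method": "carry_out", "body": {"commands": [{"tx": 0.016, "ty": -0.017, "tz": -0.015, "rx": 0.0, "ry": 0.0, "rz": 0.02, "jaw": 1.0}, {"tx": 0.05, "ty": -0.051, "tz": -0.03, "rx": 0.0, "ry": 0.0, "rz": 0.06, "jaw": 1.0}, {"tx": 0.09, "ty": -0.092, "tz": -0.038, "rx": 0.0, "ry": 0.0, "rz": 0.11, "jaw": 1.0}, {"tx": 0.13, "ty": -0.133, "tz": -0.038, "rx": 0.0, "ry": 0.0, "rz": 0.16, "jaw": 1.0}, {"tx": 0.17, "ty": -0.174, "tz": -0.038, "rx": 0.0, "ry": 0.0, "rz": 0.21, "jaw": 1.0}, {"tx": 0.21, "ty": -0.215, "tz": -0.038, "rx": 0.0, "ry": 0.0, "rz": 0.26, "jaw": 1.0}, {"tx": 0.25, "ty": -0.256, "tz": -0.038, "rx": 0.0, "ry": 0.0, "rz": 0.31, "jaw": 1.0}, {"tx": 0.29, "ty": -0.297, "tz": -0.038, "rx": 0.0, "ry": 0.0, "rz": 0.36, "jaw": 1.0}, {"tx": 0.33, "ty": -0.337, "tz": -0.038, "rx": 0.0, "ry": 0.0, "rz": 0.4, "jaw": 1.0}, {"tx": 0.365, "ty": -0.372, "tz": -0.038, "rx": 0.0, "ry": 0.0, "rz": 0.43, "jaw": 1.0}, {"tx": 0.388, "ty": -0.396, "tz": -0.038, "rx": 0.0, "ry": 0.0, "rz": 0.447, "jaw": 1.0}, {"tx": 0.395, "ty": -0.403, "tz": -0.038, "rx": 0.0, "ry": 0.0, "rz": 0.447, "jaw": 1.0}], "grip_force": 25}}

```text
time: 1.6
position: [0.4466, -0.132, 0.2351]
tool_rot: [-3.129, 0.276, 0.001]
ft_force: [0.3, -0.1, -0.7]
grip_width: 1.003
```

```bash
python3 -c "
from h import *
goal([.4463,-.1334,.151],-10.3); print(np.array(ctrl.get_state()['joint_positions']),np.array(ctrl.get_state()['qd']))"
```

```text
t 1.6 pos [ 0.4466 -0.132   0.2351] F [ 0.3345 -0.109  -0.6751] grip 1.0028226776282094
shift [-0.0001  0.0014  0.0841] turn [-0.      0.0003  0.0037]
[ 0.8332 -0.0797 -0.5643  1.8091 -0.0432  1.4003 -1.4692] [-0.0514  0.0453 -0.0457 -0.0328  0.0409 -0.0031 -0.1555]
```

>>> {"method": "carry_out", "body": {"commands": [{"tx": 0.0, "ty": 0.0, "tz": 0.01, "rx": 0.0, "ry": 0.0, "rz": 0.0, "jaw": 1.0}, {"tx": 0.0, "ty": 0.0, "tz": 0.03, "rx": 0.0, "ry": 0.0, "rz": 0.0, "jaw": 1.0}, {"tx": 0.0, "ty": 0.0, "tz": 0.05, "rx": 0.0, "ry": 0.0, "rz": 0.0, "jaw": 1.0}, {"tx": 0.0, "ty": 0.0, "tz": 0.066, "rx": 0.0, "ry": 0.0, "rz": 0.0, "jaw": 1.0}, {"tx": 0.0, "ty": 0.0, "tz": 0.077, "rx": 0.0, "ry": 0.0, "rz": 0.0, "jaw": 1.0}, {"tx": 0.0, "ty": 0.0, "tz": 0.083, "rx": 0.0, "ry": 0.0, "rz": 0.0, "jaw": 1.0}, {"tx": 0.0, "ty": 0.0, "tz": 0.083, "rx": 0.0, "ry": 0.0, "rz": 0.0, "jaw": 1.0}, {"tx": 0.0, "ty": 0.0, "tz": 0.083, "rx": 0.0, "ry": 0.0, "rz": 0.0, "jaw": 1.0}]}}

```text
time: 2.6
position: [0.4466, -0.1343, 0.1528]
tool_rot: [3.128, -0.282, 0.002]
ft_force: [-0.5, -0.6, 1.1]
grip_width: 0.997
```

```bash
python3 -c "
from h import *
goal([.4463,-.1334,.151],-10.3); 
im=get_image('scene');cv2.imwrite('pics/s1.png',im[:,:,::-1])"
```

```text
t 2.6 pos [ 0.4466 -0.1343  0.1528] F [-0.4597 -0.6472  1.0596] grip 0.9966673331836391
shift [-0.0004 -0.0008  0.0018] turn [ 0.0004 -0.001  -0.0003]
```

View pics/s1.png

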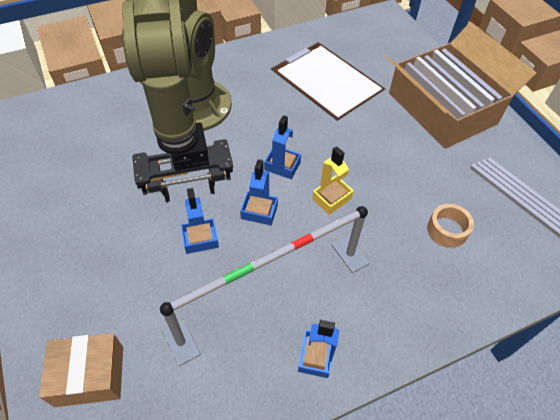

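```bash
python3 -c "
from h import *
print(proj('scene',[.4466,-.1343,.1528]),proj('scene',[.4466,-.1343,.183]))
im=get_image('scene');t=get_image('top')
cv2.imwrite('pics/s2.png',np.hstack([cv2.resize(im[130:260,120:250,::-1],None,fx=3,fy=3),cv2.resize(t[230:360,270:400,::-1],None,fx=3,fy=3)]))
goal([.4463,-.1334,.151],-10.3)"
```

```text
[191.9575 200.7237] [190.1348 192.4687]
t 2.75 pos [ 0.4465 -0.1342  0.1527] F [ 0.589  -0.6901 -0.2164] grip 1.001145224175753
shift [-0.0003 -0.0008  0.0017] turn [ 0.0004 -0.0009 -0.0003]
```

View pics/s2.png

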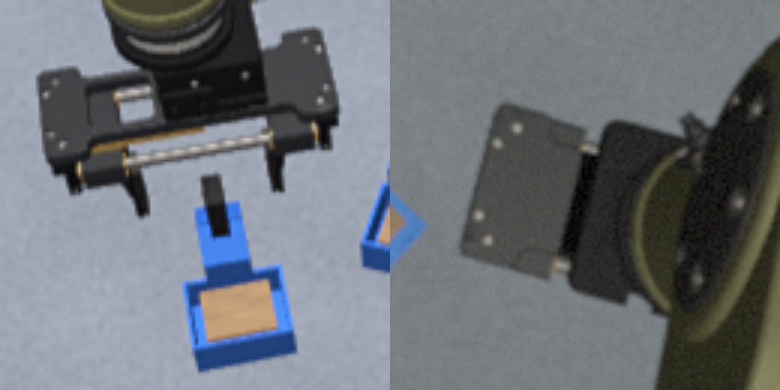

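>>> {"method": "carry_out", "body": {"commands": [{"tx": 0.0, "ty": -0.001, "tz": 0.001, "rx": 0.0, "ry": 0.0, "rz": 0.0, "jaw": 0.5}, {"tx": 0.0, "ty": -0.001, "tz": 0.001, "rx": 0.0, "ry": 0.0, "rz": 0.0, "jaw": 0.2}, {"tx": 0.0, "ty": -0.001, "tz": 0.001, "rx": 0.0, "ry": 0.0, "rz": 0.0, "jaw": 0.0}, {"tx": 0.0, "ty": -0.001, "tz": 0.001, "rx": 0.0, "ry": 0.0, "rz": 0.0, "jaw": 0.0}, {"tx": 0.0, "ty": -0.001, "tz": 0.001, "rx": 0.0, "ry": 0.0, "rz": 0.0, "jaw": 0.0}, {"tx": 0.0, "ty": -0.001, "tz": 0.001, "rx": 0.0, "ry": 0.0, "rz": 0.0, "jaw": 0.0}, {"tx": 0.0, "ty": -0.001, "tz": 0.001, "rx": 0.0, "ry": 0.0, "rz": 0.0, "jaw": 0.0}, {"tx": 0.0, "ty": -0.001, "tz": 0.001, "rx": 0.0, "ry": 0.0, "rz": 0.0, "jaw": 0.0}], "grip_force": 30}}

```text
time: 3.75
position: [0.4463, -0.1332, 0.1513]
tool_rot: [3.129, -0.283, 0.0]
ft_force: [-0.9, 0.7, 0.7]
grip_width: 0.172
```

```bash
python3 -c "
from h import *
goal([.4463,-.1334,.151],-10.3)
im=get_image('scene')
cv2.imwrite('pics/s3.png',cv2.resize(im[130:260,120:250,::-1],None,fx=4,fy=4))"
```

```text
t 3.75 pos [ 0.4463 -0.1332  0.1513] F [-0.8723  0.6996  0.6611] grip 0.17183229336664305
shift [0.     0.0002 0.0003] turn [ 0.0001 -0.     -0.0004]
```

View pics/s3.png

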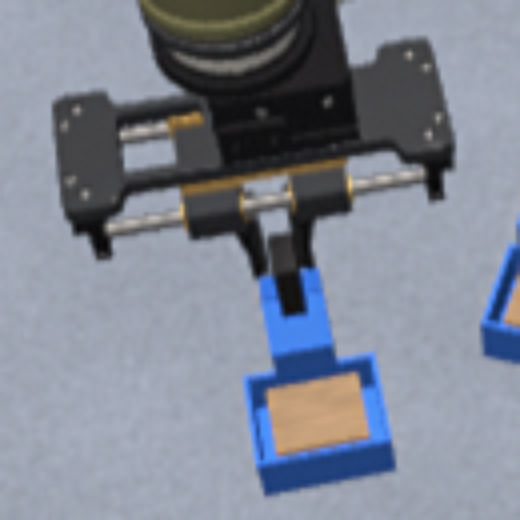

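>>> {"method": "carry_out", "body": {"commands": [{"tx": 0.0, "ty": 0.0, "tz": -0.006, "rx": 0.0, "ry": 0.0, "rz": 0.0, "jaw": 0.0}, {"tx": 0.0, "ty": 0.0, "tz": -0.02, "rx": 0.0, "ry": 0.0, "rz": 0.0, "jaw": 0.0}, {"tx": 0.0, "ty": 0.0, "tz": -0.036, "rx": 0.0, "ry": 0.0, "rz": -0.02, "jaw": 0.0}, {"tx": 0.0, "ty": 0.0, "tz": -0.052, "rx": 0.0, "ry": 0.0, "rz": -0.06, "jaw": 0.0}, {"tx": 0.0, "ty": 0.0, "tz": -0.068, "rx": 0.0, "ry": 0.0, "rz": -0.11, "jaw": 0.0}, {"tx": 0.0, "ty": 0.0, "tz": -0.084, "rx": 0.0, "ry": 0.0, "rz": -0.16, "jaw": 0.0}, {"tx": 0.0, "ty": 0.0, "tz": -0.098, "rx": 0.0, "ry": 0.0, "rz": -0.21, "jaw": 0.0}, {"tx": 0.0, "ty": 0.0, "tz": -0.108, "rx": 0.0, "ry": 0.0, "rz": -0.25, "jaw": 0.0}, {"tx": 0.0, "ty": 0.0, "tz": -0.113, "rx": 0.0, "ry": 0.0, "rz": -0.28, "jaw": 0.0}, {"tx": 0.0, "ty": 0.0, "tz": -0.114, "rx": 0.0, "ry": 0.0, "rz": -0.29, "jaw": 0.0}, {"tx": 0.0, "ty": 0.0, "tz": -0.114, "rx": 0.0, "ry": 0.0, "rz": -0.29, "jaw": 0.0}, {"tx": 0.0, "ty": 0.0, "tz": -0.114, "rx": 0.0, "ry": 0.0, "rz": -0.29, "jaw": 0.0}]}}

```text
time: 5.3
position: [0.446, -0.1331, 0.2648]
tool_rot: [-3.137, -0.172, 0.001]
ft_force: [0.8, -0.0, -2.3]
grip_width: 0.154
```

```bash
python3 -c "
from h import *
goal([.6652,-.1094,.265],6.3)
im=get_image('scene')
cv2.imwrite('pics/s4.png',im[:,:,::-1])"
```

```text
t 5.3 pos [ 0.446  -0.1331  0.2648] F [ 0.7772 -0.0461 -2.3247] grip 0.15421855737320528
shift [ 0.2204  0.0004 -0.0003] turn [-0.0003  0.0007 -0.0003]
```

View pics/s4.png

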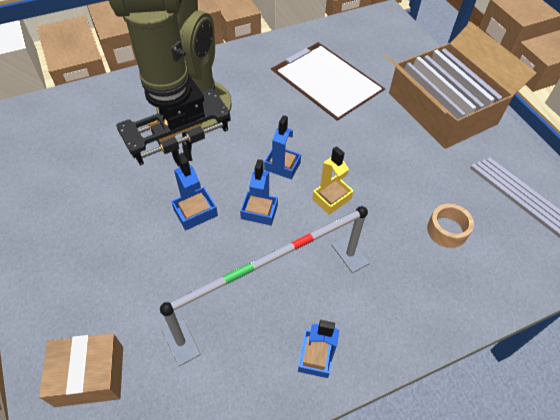

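The carrier is lifted and upright, with the fin at about (185,165) and the tray at about (194,208). Now I move it onto the rail.

>>> {"method": "carry_out", "body": {"commands": [{"tx": 0.008, "ty": 0.0, "tz": 0.0, "rx": 0.0, "ry": 0.0, "rz": 0.0, "jaw": 0.0}, {"tx": 0.028, "ty": 0.0, "tz": 0.0, "rx": 0.0, "ry": 0.0, "rz": 0.0, "jaw": 0.0}, {"tx": 0.052, "ty": 0.0, "tz": 0.0, "rx": 0.0, "ry": 0.0, "rz": 0.0, "jaw": 0.0}, {"tx": 0.076, "ty": 0.0, "tz": 0.0, "rx": 0.0, "ry": 0.0, "rz": 0.0, "jaw": 0.0}, {"tx": 0.1, "ty": 0.0, "tz": 0.0, "rx": 0.0, "ry": 0.0, "rz": 0.0, "jaw": 0.0}, {"tx": 0.124, "ty": 0.0, "tz": 0.0, "rx": 0.0, "ry": 0.0, "rz": 0.0, "jaw": 0.0}, {"tx": 0.148, "ty": 0.0, "tz": 0.0, "rx": 0.0, "ry": 0.0, "rz": 0.0, "jaw": 0.0}, {"tx": 0.172, "ty": 0.0, "tz": 0.0, "rx": 0.0, "ry": 0.0, "rz": 0.0, "jaw": 0.0}, {"tx": 0.194, "ty": 0.0, "tz": 0.0, "rx": 0.0, "ry": 0.0, "rz": 0.0, "jaw": 0.0}, {"tx": 0.211, "ty": 0.0, "tz": 0.0, "rx": 0.0, "ry": 0.0, "rz": 0.0, "jaw": 0.0}, {"tx": 0.22, "ty": 0.0, "tz": 0.0, "rx": 0.0, "ry": 0.0, "rz": 0.0, "jaw": 0.0}, {"tx": 0.22, "ty": 0.0, "tz": 0.0, "rx": 0.0, "ry": 0.0, "rz": 0.0, "jaw": 0.0}]}}

```text
time: 6.85
position: [0.6653, -0.1087, 0.2645]
tool_rot: [-3.136, -0.173, 0.001]
ft_force: [0.3, 0.2, -2.3]
grip_width: 0.156
```

```bash
python3 -c "
from h import *
goal([.6652,-.1094,.2013],6.3)
im=get_image('scene')
cv2.imwrite('pics/s5.png',cv2.resize(im[150:350,130:380,::-1],None,fx=3,fy=3))"
```

```text
t 6.85 pos [ 0.6653 -0.1087  0.2645] F [ 0.3098  0.1541 -2.2508] grip 0.15571141084656848
shift [-0.0001  0.0007  0.0632] turn [-0.0009  0.0007  0.0002]
```

View pics/s5.png

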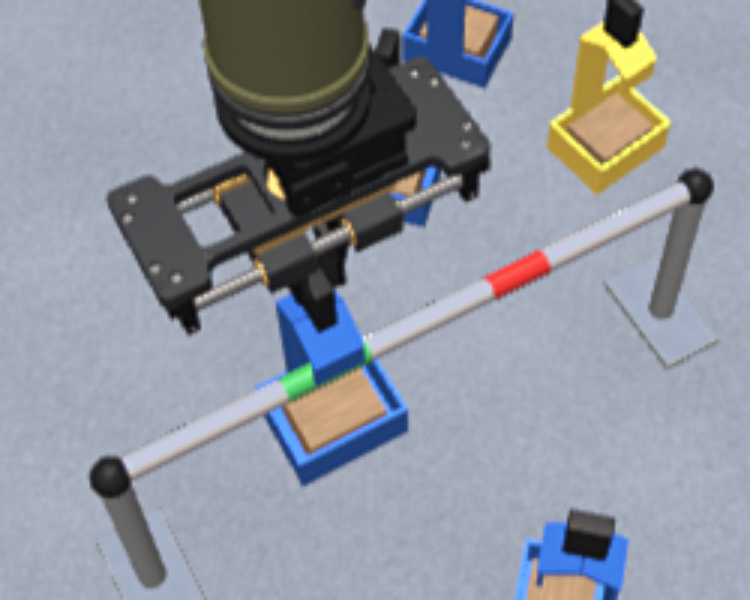

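The rail now threads between the lip and the tray, with green visible on both sides of the hook. I lower most of the way.

>>> {"method": "carry_out", "body": {"commands": [{"tx": 0.0, "ty": 0.0, "tz": 0.004, "rx": 0.0, "ry": 0.0, "rz": 0.0, "jaw": 0.0}, {"tx": 0.0, "ty": 0.001, "tz": 0.012, "rx": 0.0, "ry": 0.0, "rz": 0.0, "jaw": 0.0}, {"tx": 0.0, "ty": 0.001, "tz": 0.022, "rx": 0.0, "ry": 0.0, "rz": 0.0, "jaw": 0.0}, {"tx": 0.0, "ty": 0.001, "tz": 0.032, "rx": 0.0, "ry": 0.0, "rz": 0.0, "jaw": 0.0}, {"tx": 0.0, "ty": 0.001, "tz": 0.042, "rx": 0.0, "ry": 0.0, "rz": 0.0, "jaw": 0.0}, {"tx": 0.0, "ty": 0.001, "tz": 0.05, "rx": 0.0, "ry": 0.0, "rz": 0.0, "jaw": 0.0}, {"tx": 0.0, "ty": 0.001, "tz": 0.055, "rx": 0.0, "ry": 0.0, "rz": 0.0, "jaw": 0.0}, {"tx": 0.0, "ty": 0.001, "tz": 0.057, "rx": 0.0, "ry": 0.0, "rz": 0.0, "jaw": 0.0}, {"tx": 0.0, "ty": 0.001, "tz": 0.058, "rx": 0.0, "ry": 0.0, "rz": 0.0, "jaw": 0.0}, {"tx": 0.0, "ty": 0.001, "tz": 0.058, "rx": 0.0, "ry": 0.0, "rz": 0.0, "jaw": 0.0}]}}

```text
time: 8.15
position: [0.6652, -0.11, 0.2075]
tool_rot: [3.137, 0.172, 0.001]
ft_force: [0.3, -0.2, -1.8]
grip_width: 0.152
```

>>> {"method": "carry_out", "body": {"commands": [{"tx": 0.0, "ty": 0.0, "tz": 0.001, "rx": 0.0, "ry": 0.0, "rz": 0.0, "jaw": 0.0}, {"tx": 0.0, "ty": 0.0, "tz": 0.002, "rx": 0.0, "ry": 0.0, "rz": 0.0, "jaw": 0.0}, {"tx": 0.0, "ty": 0.0, "tz": 0.002, "rx": 0.0, "ry": 0.0, "rz": 0.0, "jaw": 0.0}]}}

```text
time: 8.52
position: [0.665, -0.1101, 0.2051]
tool_rot: [3.137, 0.172, -0.0]
ft_force: [0.6, -0.1, -3.1]
grip_width: 0.153
```

```bash
python3 -c "
from h import *
goal([.6652,-.1094,.2013],6.3)
im=get_image('scene')
cv2.imwrite('pics/s6.png',cv2.resize(im[150:350,130:380,::-1],None,fx=3,fy=3))"
```

```text
t 8.525 pos [ 0.665  -0.1101  0.2051] F [ 0.6278 -0.0679 -3.0738] grip 0.15300505662335184
shift [ 0.0002 -0.0006  0.0038] turn [ 0.0001  0.0002 -0.0002]
```

View pics/s6.png

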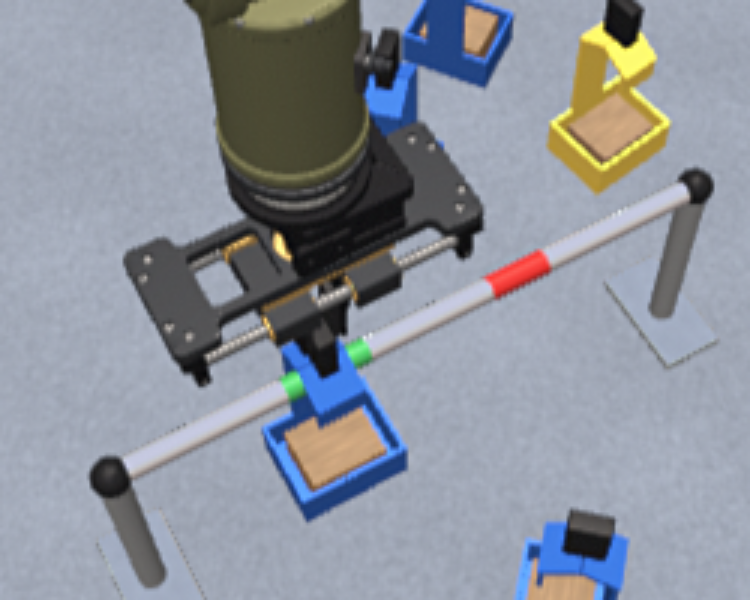

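>>> {"method": "carry_out", "body": {"commands": [{"tx": 0.0, "ty": 0.0, "tz": 0.001, "rx": 0.0, "ry": 0.0, "rz": 0.0, "jaw": 0.0}, {"tx": 0.0, "ty": 0.0, "tz": 0.002, "rx": 0.0, "ry": 0.0, "rz": 0.0, "jaw": 0.0}, {"tx": 0.0, "ty": 0.0, "tz": 0.002, "rx": 0.0, "ry": 0.0, "rz": 0.0, "jaw": 0.0}]}}

```text
time: 8.95
position: [0.665, -0.1101, 0.2031]
tool_rot: [3.137, 0.172, -0.0]
ft_force: [-0.6, 0.5, -1.8]
grip_width: 0.155
```

>>> {"method": "carry_out", "body": {"commands": [{"tx": 0.0, "ty": 0.0, "tz": 0.001, "rx": 0.0, "ry": 0.0, "rz": 0.0, "jaw": 0.0}, {"tx": 0.0, "ty": 0.0, "tz": 0.001, "rx": 0.0, "ry": 0.0, "rz": 0.0, "jaw": 0.0}]}}

```text
time: 9.2
position: [0.665, -0.1101, 0.2021]
tool_rot: [3.137, 0.172, -0.0]
ft_force: [-0.6, -0.3, -1.6]
grip_width: 0.153
```

>>> {"method": "carry_out", "body": {"commands": [{"tx": 0.0, "ty": 0.0, "tz": 0.001, "rx": 0.0, "ry": 0.0, "rz": 0.0, "jaw": 0.0}, {"tx": 0.0, "ty": 0.0, "tz": 0.001, "rx": 0.0, "ry": 0.0, "rz": 0.0, "jaw": 0.0}]}}

```text
time: 9.45
position: [0.6653, -0.11, 0.2013]
tool_rot: [3.137, 0.172, 0.001]
ft_force: [1.7, 0.9, -1.6]
grip_width: 0.157
```

>>> {"method": "carry_out", "body": {"commands": [{"tx": 0.0, "ty": 0.0, "tz": 0.001, "rx": 0.0, "ry": 0.0, "rz": 0.0, "jaw": 0.0}, {"tx": 0.0, "ty": 0.0, "tz": 0.001, "rx": 0.0, "ry": 0.0, "rz": 0.0, "jaw": 0.0}]}}

```text
time: 9.7
position: [0.6655, -0.11, 0.2011]
tool_rot: [3.136, 0.172, 0.002]
ft_force: [-0.5, 1.1, 2.6]
grip_width: 0.154
```

>>> {"method": "carry_out", "body": {"commands": [{"tx": 0.0, "ty": 0.0, "tz": 0.0, "rx": 0.0, "ry": 0.0, "rz": 0.0, "jaw": 0.0}]}}

```text
time: 9.82
position: [0.6655, -0.11, 0.2011]
tool_rot: [3.136, 0.172, 0.002]
ft_force: [0.4, -0.0, 4.4]
grip_width: 0.156
```

```bash
python3 -c "
from h import *
goal([.6490,.0352,.2013],6.3)"
```

```text
t 9.825 pos [ 0.6655 -0.11    0.2011] F [ 0.4247 -0.0062  4.436 ] grip 0.1564472980858648
shift [-0.0005 -0.1461 -0.0003] turn [ 0.0004 -0.0013 -0.0001]
```

>>> {"method": "carry_out", "body": {"commands": [{"tx": 0.0, "ty": -0.003, "tz": -0.0005, "rx": 0.0, "ry": 0.0, "rz": 0.0, "jaw": 0.0}, {"tx": 0.0, "ty": -0.01, "tz": -0.0005, "rx": 0.0, "ry": 0.0, "rz": 0.0, "jaw": 0.0}, {"tx": 0.0, "ty": -0.018, "tz": -0.0005, "rx": 0.0, "ry": 0.0, "rz": 0.0, "jaw": 0.0}, {"tx": 0.0, "ty": -0.026, "tz": -0.0005, "rx": 0.0, "ry": 0.0, "rz": 0.0, "jaw": 0.0}, {"tx": 0.0, "ty": -0.034, "tz": -0.0005, "rx": 0.0, "ry": 0.0, "rz": 0.0, "jaw": 0.0}, {"tx": 0.0, "ty": -0.042, "tz": -0.0005, "rx": 0.0, "ry": 0.0, "rz": 0.0, "jaw": 0.0}, {"tx": 0.0, "ty": -0.05, "tz": -0.0005, "rx": 0.0, "ry": 0.0, "rz": 0.0, "jaw": 0.0}, {"tx": 0.0, "ty": -0.057, "tz": -0.0005, "rx": 0.0, "ry": 0.0, "rz": 0.0, "jaw": 0.0}, {"tx": 0.0, "ty": -0.06, "tz": -0.0005, "rx": 0.0, "ry": 0.0, "rz": 0.0, "jaw": 0.0}]}}

```text
time: 10.95
position: [0.6586, -0.0498, 0.2011]
tool_rot: [3.136, 0.173, 0.001]
ft_force: [1.2, -5.0, 4.6]
grip_width: 0.158
```

```bash
python3 -c "
from h import *
goal([.6490,.0352,.2013],6.3)
im=get_image('scene')
cv2.imwrite('pics/s7.png',cv2.resize(im[150:350,130:380,::-1],None,fx=3,fy=3))"
```

```text
t 10.95 pos [ 0.6586 -0.0498  0.2011] F [ 1.1661 -5.0317  4.5951] grip 0.15789041296242834
shift [-0.0002 -0.0856 -0.0003] turn [ 0.0005 -0.0006  0.0005]
```

View pics/s7.png

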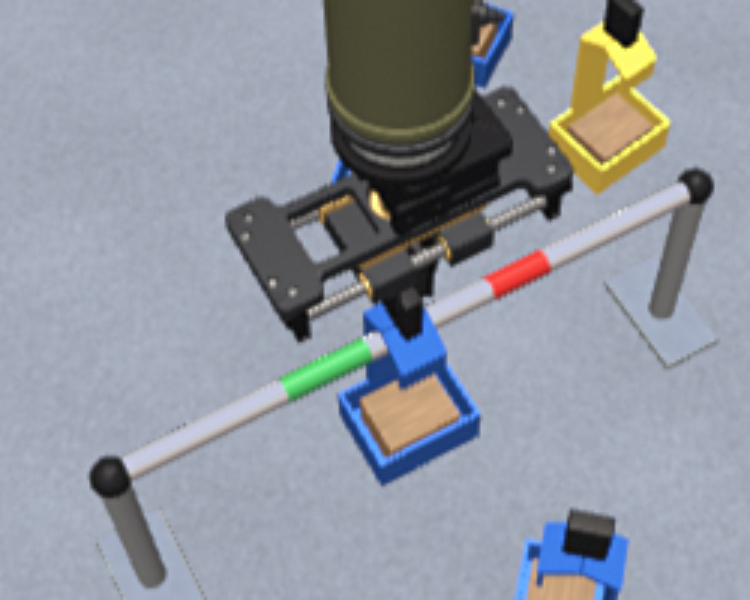

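It stays hooked and upright past green. I continue sliding.

>>> {"method": "carry_out", "body": {"commands": [{"tx": 0.0, "ty": -0.003, "tz": -0.0003, "rx": 0.0, "ry": 0.0, "rz": 0.0, "jaw": 0.0}, {"tx": 0.0, "ty": -0.01, "tz": -0.0005, "rx": 0.0, "ry": 0.0, "rz": 0.0, "jaw": 0.0}, {"tx": 0.0, "ty": -0.018, "tz": -0.0005, "rx": 0.0, "ry": 0.0, "rz": 0.0, "jaw": 0.0}, {"tx": 0.0, "ty": -0.027, "tz": -0.0005, "rx": 0.0, "ry": 0.0, "rz": 0.0, "jaw": 0.0}, {"tx": 0.0, "ty": -0.036, "tz": -0.0005, "rx": 0.0, "ry": 0.0, "rz": 0.0, "jaw": 0.0}, {"tx": 0.0, "ty": -0.045, "tz": -0.0005, "rx": 0.0, "ry": 0.0, "rz": 0.0, "jaw": 0.0}, {"tx": 0.0, "ty": -0.054, "tz": -0.0005, "rx": 0.0, "ry": 0.0, "rz": 0.0, "jaw": 0.0}, {"tx": 0.0, "ty": -0.063, "tz": -0.0005, "rx": 0.0, "ry": 0.0, "rz": 0.0, "jaw": 0.0}, {"tx": 0.0, "ty": -0.072, "tz": -0.0005, "rx": 0.0, "ry": 0.0, "rz": 0.0, "jaw": 0.0}, {"tx": 0.0, "ty": -0.08, "tz": -0.0005, "rx": 0.0, "ry": 0.0, "rz": 0.0, "jaw": 0.0}, {"tx": 0.0, "ty": -0.085, "tz": -0.0005, "rx": 0.0, "ry": 0.0, "rz": 0.0, "jaw": 0.0}, {"tx": 0.0, "ty": -0.085, "tz": -0.0005, "rx": 0.0, "ry": 0.0, "rz": 0.0, "jaw": 0.0}]}}

```text
time: 12.5
position: [0.6489, 0.0356, 0.2011]
tool_rot: [-3.135, -0.174, 0.001]
ft_force: [1.5, -0.0, 1.9]
grip_width: 0.153
```

```bash
python3 -c "
from h import *
goal([.6490,.0352,.2013],6.3)
im=get_image('scene')
for st,ce,_ in blobs(mask(im,'red'),8): print(st,ce)
cv2.imwrite('pics/s8.png',cv2.resize(im[190:290,240:370,::-1],None,fx=6,fy=6))"
```

```text
t 12.5 pos [0.6489 0.0356 0.2011] F [ 1.5201 -0.0285  1.879 ] grip 0.15321064826193231
shift [ 0.      0.0004 -0.0002] turn [-0.0015  0.0003  0.0012]
[292 242   5   7  15] [294.4667 244.8   ]
```

View pics/s8.png

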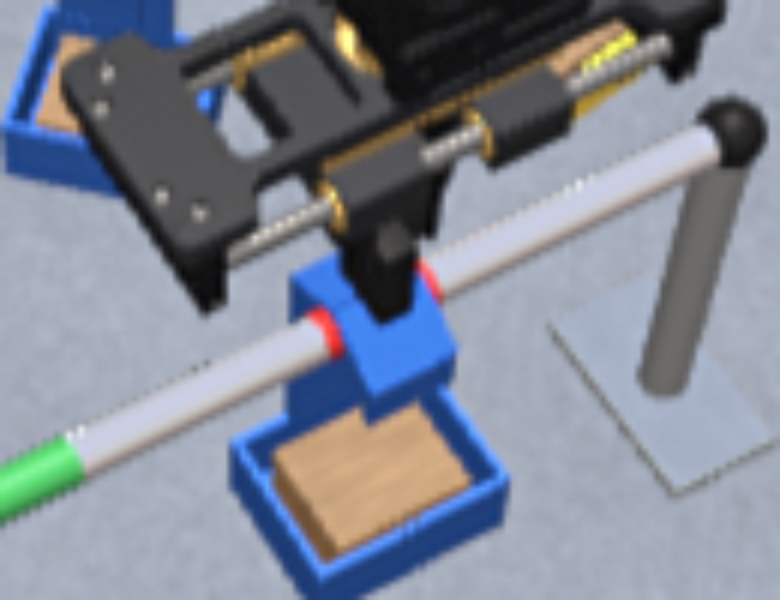

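Red shows about equally on both sides of the hook, at zoomed (322,332) and (428,280). I release, then retreat upward.

>>> {"method": "carry_out", "body": {"commands": [{"tx": 0.0, "ty": 0.0, "tz": 0.0, "rx": 0.0, "ry": 0.0, "rz": 0.0, "jaw": 0.25}, {"tx": 0.0, "ty": 0.0, "tz": 0.0, "rx": 0.0, "ry": 0.0, "rz": 0.0, "jaw": 0.4}, {"tx": 0.0, "ty": 0.0, "tz": 0.0, "rx": 0.0, "ry": 0.0, "rz": 0.0, "jaw": 0.6}, {"tx": 0.0, "ty": 0.0, "tz": 0.0, "rx": 0.0, "ry": 0.0, "rz": 0.0, "jaw": 0.7}, {"tx": 0.0, "ty": 0.0, "tz": 0.0, "rx": 0.0, "ry": 0.0, "rz": 0.0, "jaw": 0.7}, {"tx": 0.0, "ty": 0.0, "tz": -0.01, "rx": 0.0, "ry": 0.0, "rz": 0.0, "jaw": 0.7}, {"tx": 0.0, "ty": 0.0, "tz": -0.03, "rx": 0.0, "ry": 0.0, "rz": 0.0, "jaw": 0.7}, {"tx": 0.0, "ty": 0.0, "tz": -0.055, "rx": 0.0, "ry": 0.0, "rz": 0.0, "jaw": 0.7}, {"tx": 0.0, "ty": 0.0, "tz": -0.08, "rx": 0.0, "ry": 0.0, "rz": 0.0, "jaw": 0.7}, {"tx": 0.0, "ty": 0.0, "tz": -0.1, "rx": 0.0, "ry": 0.0, "rz": 0.0, "jaw": 0.7}, {"tx": 0.0, "ty": 0.0, "tz": -0.11, "rx": 0.0, "ry": 0.0, "rz": 0.0, "jaw": 0.7}, {"tx": 0.0, "ty": 0.0, "tz": -0.11, "rx": 0.0, "ry": 0.0, "rz": 0.0, "jaw": 0.7}]}}

```text
time: 14.05
position: [0.6496, 0.0343, 0.3125]
tool_rot: [3.137, 0.173, 0.003]
ft_force: [0.1, -0.2, -0.2]
grip_width: 0.701
```

>>> {"method": "carry_out", "body": {"commands": [{"tx": -0.04, "ty": 0.0, "tz": 0.0, "rx": 0.0, "ry": 0.0, "rz": 0.0, "jaw": 0.7}, {"tx": -0.08, "ty": 0.0, "tz": 0.0, "rx": 0.0, "ry": 0.0, "rz": 0.0, "jaw": 0.7}, {"tx": -0.12, "ty": 0.0, "tz": 0.0, "rx": 0.0, "ry": 0.0, "rz": 0.0, "jaw": 0.7}, {"tx": -0.15, "ty": 0.0, "tz": 0.0, "rx": 0.0, "ry": 0.0, "rz": 0.0, "jaw": 0.7}, {"tx": -0.16, "ty": 0.0, "tz": 0.0, "rx": 0.0, "ry": 0.0, "rz": 0.0, "jaw": 0.7}, {"tx": -0.16, "ty": 0.0, "tz": 0.0, "rx": 0.0, "ry": 0.0, "rz": 0.0, "jaw": 0.7}]}}

```text
time: 14.8
position: [0.4902, 0.0163, 0.3112]
tool_rot: [3.136, 0.171, 0.001]
ft_force: [0.6, -0.3, -0.8]
grip_width: 0.703
```

```bash
python3 -c "
from h import *
goal([.6490,.0352,.2013],6.3)
im=get_image('scene');t=get_image('top')
for n,i in(('scene',im),('top',t)):
  for k in('red','black'):
    for st,ce,_ in blobs(mask(i,k),6): print(n,k,st,ce)
cv2.imwrite('pics/s9.png',np.hstack([cv2.resize(im[190:290,250:350,::-1],None,fx=4,fy=4),cv2.resize(t[130:230,210:310,::-1],None,fx=4,fy=4)]));cv2.imwrite('pics/s9f.png',im[:,:,::-1])
a=np.radians(6.3)
for y in(-.022,-.017,.017,.022):
  X=np.array([.649-np.sin(a)*y,.0352+np.cos(a)*y,.18]);print(y,proj('scene',X),proj('top',X))"
```

```text
t 14.8 pos [0.4902 0.0163 0.3112] F [ 0.5867 -0.3472 -0.7544] grip 0.7031253688538696
shift [ 0.1599 -0.0015  0.1099] turn [ 0.0007 -0.0004 -0.0007]
scene red [292 242   5   7  15] [294.4667 244.8   ]
scene black [184   0  10  27  97] [189.4124   9.732 ]
scene black [173   6   4  18  19] [174.3158  14.2632]
scene black [281   8  12  18  73] [284.6027  14.7123]
scene black [201  11   8   7  16] [204.25  13.  ]
scene black [197  16  16  70 523] [205.3576  45.8184]
scene black [281  31   2   9  11] [281.1818  35.2727]
scene black [159  32   1   6   6] [159.   34.5]
scene black [160  39  30  22  85] [170.1294  52.5882]
scene black [197  44   1   6   6] [197.   46.5]
scene black [ 234   46   82   72 2247] [271.6302  81.3961]
scene black [161  68   5   4  11] [163.1818  69.4545]
scene black [210  86   5   8  16] [212.4375  89.75  ]
scene black [223  90  30  13 115] [236.487   95.1391]
scene black [169  93  66  46 335] [211.3254 116.406 ]
scene black [288 101  15  12  94] [294.8723 106.3936]
scene black [273 110  14  25 255] [279.8627 122.0588]
scene black [238 120  16  27 212] [245.1132 131.7689]
scene black [332 147  12  19 140] [337.0714 156.3071]
scene black [255 160   8  19 101] [258.5248 169.7822]
scene black [357 207  10  11  66] [362.2273 211.7576]
scene black [297 224  12  20 131] [302.1145 234.4504]
scene black [160 303  13  13 112] [166.1696 309.4821]
scene black [318 326  15  10 105] [325.0381 330.8952]
top black [  73   46   72  296 3240] [ 95.6796 175.8256]
top black [272  94   7 150 323] [275.2322 165.5325]
top black [419 173  12  13 106] [424.6226 178.7736]
top black [338 216   3  16  24] [339.25   223.6667]
-0.022 [292.7138 245.3341] [273.9469 180.809 ]
-0.017 [294.8437 244.2726] [271.1865 180.8545]
0.017 [309.1596 237.138 ] [252.4136 181.164 ]
0.022 [311.2407 236.1009] [249.6527 181.2095]
```

View pics/s9.png

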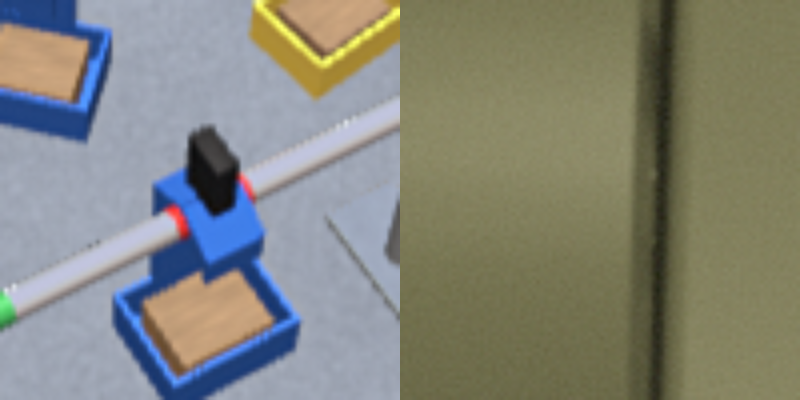

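View pics/s9f.png

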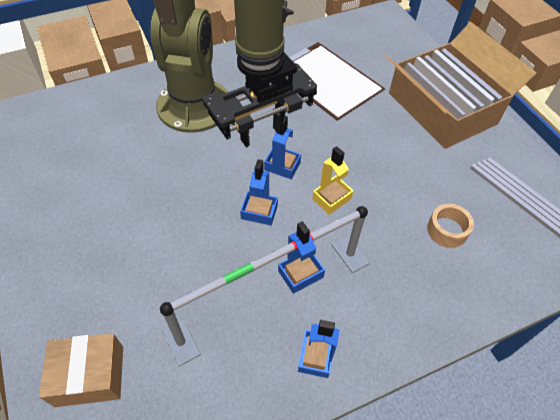

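```bash
python3 -c "
from h import *
print(proj('scene',[.649,.0352,.233]),onz('scene',(302.9,225.5),.233))"
```

```text
[303.5932 226.4441] [0.6465 0.0349 0.233 ]
```

>>> {"method": "carry_out", "body": {"commands": [{"tx": 0.0, "ty": 0.04, "tz": -0.02, "rx": 0.0, "ry": 0.0, "rz": 0.0, "jaw": 0.7}, {"tx": 0.0, "ty": 0.09, "tz": -0.02, "rx": 0.0, "ry": 0.0, "rz": 0.0, "jaw": 0.7}, {"tx": 0.0, "ty": 0.14, "tz": -0.02, "rx": 0.0, "ry": 0.0, "rz": 0.0, "jaw": 0.7}, {"tx": 0.0, "ty": 0.19, "tz": -0.02, "rx": 0.0, "ry": 0.0, "rz": 0.0, "jaw": 0.7}, {"tx": 0.0, "ty": 0.24, "tz": -0.02, "rx": 0.0, "ry": 0.0, "rz": 0.0, "jaw": 0.7}, {"tx": 0.0, "ty": 0.29, "tz": -0.02, "rx": 0.0, "ry": 0.0, "rz": 0.0, "jaw": 0.7}, {"tx": 0.0, "ty": 0.33, "tz": -0.02, "rx": 0.0, "ry": 0.0, "rz": 0.0, "jaw": 0.7}, {"tx": 0.0, "ty": 0.35, "tz": -0.02, "rx": 0.0, "ry": 0.0, "rz": 0.0, "jaw": 0.7}, {"tx": 0.0, "ty": 0.35, "tz": -0.02, "rx": 0.0, "ry": 0.0, "rz": 0.0, "jaw": 0.7}, {"tx": 0.0, "ty": 0.35, "tz": -0.02, "rx": 0.0, "ry": 0.0, "rz": 0.0, "jaw": 0.7}]}}

```text
time: 16.15
position: [0.5294, -0.3289, 0.3314]
tool_rot: [-3.135, -0.177, -0.001]
ft_force: [-0.6, 0.3, -0.7]
grip_width: 0.699
```

```bash
python3 -c "
from h import *
t=get_image('top')
for st,ce,_ in blobs(mask(t,'red'),3): print(st,ce)
cv2.imwrite('pics/s10.png',np.hstack([cv2.resize(t[150:210,225:300,::-1],None,fx=8,fy=8)]))"
```

```text
[272 177   2   9  13] [272.6923 180.5385]
[251 178   1   8   8] [251.  181.5]
```

View pics/s10.png

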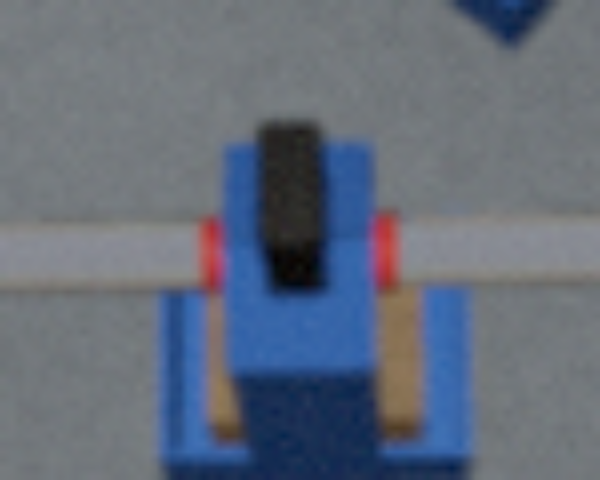

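Red strips show on both sides of the hook, about 22 px wide each in the zoomed view, so it is centred and hanging upright. I hand the job in.

```bash
python3 -c "
from bench import ctrl
print(ctrl.close_job())"
```

```text
the job is handed in; nothing more can be done
None
```

I hooked the farthest-right blue carrier over the rail at the green band. It then slid along the rail, still hooked, about 145 mm to the red band. I released it there, moved the arm well clear and handed the job in at about 16 s.

**Final checks:**
- **Centring:** the overhead view shows red strips of nearly equal width on both sides of the hook, so it is centred to within about 1 mm along the rail. The scene view gives the carrier's y as 0.0349, against 0.0352 for the band.
- **Hanging:** it looks upright, with nothing touching it. The scene view puts the fin top about 2.5 mm off the rail axis in x, slightly more than the roughly 2 mm calibration error. That fix came from one view only, and I did not pursue it.
- **Yellow carrier:** it was still standing where it was in the last full picture, taken before the final sideways retreat. The arm stayed well above it.
- **Forces:** the readings I took stayed below about 7 N.

**Errors:** my first two move calls were refused as invalid because some row fields were left out. Nothing moved, and I resent the first one with all the fields.

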